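# Throw a glue-jig toggle clamp with its extension bar

### The arm

A 6-joint arm with a two-finger parallel gripper is mounted at the origin on the work surface. World frame = base frame: x ahead of the robot, y to its left, z up, the work surface at z = 0. Lengths are in mm, angles in rad, forces in N, time in s.
With the tool pointing down it reaches from about 400 to 825 mm from the base axis. Payload 7 kg.
Tool frame: the origin (TCP) lies between the finger pads; the fingertips stand 22 mm ahead of it and the grasp point (between the pads) lies 3 mm ahead of it; z points along the fingers, x is the direction in which the jaws open and shut, and the axes are right-handed (so a half turn about z gives the same grasp; the last joint's range is limited). The gripper opens to 88 mm and grips with 3 to 60 N. Pads are 19 mm wide; open, the fingers measure 130 mm over their backs; the gripper's body (78 mm by 193 mm) begins 47 mm behind the grasp point.
Start: joints at [1.425, 0.359, 0.012, 0, -1.224, -0.288], TCP at [283.723, 612.451, 248.561] pointing down, gripper open.
Joint ranges: [-3.07, 3.07], [-1.43, 2.12], [-1.02, 1.25], [-3.03, 1.67], [-3.05, -0], [-3.03, 3.03]. Speed limits (rad/s): [2.39, 2.39, 3.01, 3.14, 3.14, 3.14].

### API

Orientations are given as a unit quaternion [x, y, z, w].
In Python, from bench import manip, grab_frame, camera_info gives the robot as it stands.
- The arm moves only by the shell command python3 -m jog 'ROWS' [FORCE]. ROWS is JSON, a list of rows, each a list of 3 entries, a list of its own where there are three numbers: the turn, a rotation vector about the tool's x, y, z in degrees, then the shift along the tool's x, y, z in cm, then the opening, from 0 (shut) to 1 (fully open). In form: [[[wx, wy, wz], [tx, ty, tz], fingers], ...]. A call has 1 to 10 rows; each row shifts and turns the commanded pose from where the row before left it, along the tool's axes as they then stand; what a row does not reach is not made up. A row lasts 1/10 s, in which the tool goes at most 50 mm and 8.59 degrees, less where a joint would pass 70% of its speed; a pose out of reach is approached as far as the arm can. A call with a gripper value outside its range is refused whole. The fingers move at their own pace and stop on an object; FORCE is the grip in N (left out, the last holds). Time passes only in rows, so rows that do not move let the fingers close. It gives the time, the measured TCP pose, the force and the opening at its end, in the units of the state.
- manip.observe(): the state, without advancing time (a new reading comes with each control period).
- grab_frame(name): name is "scene" or "top"; returns the picture (480x640x3 uint8, red, green, blue); there is no depth.
- camera_info(name): a dict with "mtx" (3x3 intrinsics, pixels), "R" (3x3) and "t" (3): a world point X has camera coordinates R X + t. Camera axes: x right, y down, z forward; pixel columns grow to the right and rows downward; lengths in mm; the calibration is good to about 2 mm. A picture is of the moment at which its call begins. camera_info takes no time and is no camera call.
- manip.finish_job(): hands the job in, once; it reports no verdict.
The state is a dict: "clock": time; "joint_pos": joint angles; "qd": joint speeds; "joint_efforts": joint torques, N m; "eef_pos": TCP position; "ee_rot": TCP orientation; "ft_force": force on the tool from outside, world axes, zero at the start; "torque": the same for the moment, N m; "grip_width": opening from 0.0 (shut) to 1.0 (fully open).
Only numpy, scipy, OpenCV 4.12 (cv2) and the standard library are available. Lean on these libraries where they do the work, as an engineer would, in place of code of your own. Each camera call takes 0.05 s, during which the arm holds its last target. There are 200 camera calls.

### The job

The mended crate board in the jig has to be clamped: fit the yellow extension bar over the short steel lever of the red toggle clamp and swing the lever with it, past the stiff dead point, until it rests fully home against its stop. Feel for the stop and ease off as soon as you meet it, as leaning hard on the lever bends the linkage. Work the lever only with the bar, then lift the bar off, lay it back down flat on the black mat with the lever left home, and do not disturb the can, the pump bottle or the calculator.

Things in the scene. Friction and masses are not known exactly. Their poses are not given: they have to be found in the camera images.
- jig: Plywood plate 150 (x) x 270 (y) x 12 mm, fixed to the desk, spanning -75..75 in its x, -115..155 in its y; origin on the desk. At its +y end a glued board (top 46 high) lies against a fence (57 high). The clamp's upright pivot axis stands at x 0, y -60. The dead point is with the stub 0.09 rad (5 degrees) clockwise, seen from above, of the jig's -y.
- lever: Clamp lever: red hub (radius 23 mm, top 64 above the desk) and a round steel stub 14 mm thick, out to 95 mm from the pivot. Origin on the pivot axis, 55 mm above the desk; x out along the stub, z up. Turns counter-clockwise from above by 1.22 rad, from open (stub toward the robot) to its hard stop. The stop is adjustable and lies anywhere from 0.03 to 0.29 rad past the dead point.
- stub (a point): Point on the stub's centre line, 65 mm from the pivot; axes as the lever's. Turning resistance grows to about 1.2 N m midway (8 to 13 N pushing at the bar's grip), then falls away round the dead point. Past it the lever stays where it is left and does not jump home: bring it up to the stop, where the force rises steeply again. Over 40 N of bar on stub (12 to 18 N at the grip) bends it.
- bar_grip (a point): Centre of the blue grip block (60 long x 22 wide x 46 mm high) of the extension bar: 210 mm long, about 0.35 kg, balanced near the grip. x points along the bar to the yellow socket end, z up; 23 mm above the bar's underside. Bar fully down on the stub: this point is about 69 mm above the desk; 165 to 172 mm from the pivot the socket covers the stub well and clears the hub.
- bar_socket (a point): Middle of the bar's socket, 95 mm in +x from the grip centre, 8 mm above the underside. The socket is an inverted channel from 60 to 130 mm past the grip centre, open below and at its far (+x) end: 18 mm wide and 16 mm deep inside, 26 mm wide and 23 mm high outside. It goes over the stub from straight above, with its open end toward the pivot.
- bar: The yellow and steel extension bar; origin at its underside below the grip centre, axes as bar_grip's. It reaches 130 mm in +x and 80 mm in -x.
- mat: Black rubber mat, 240 (x) x 270 (y) x 3 mm, fixed on the desk; origin at the centre of its underside. The bar lies on it at the start and must be laid back on it.
- drink_can: Grey and blue drinks can, 53 mm across, 115 high; origin at the centre of its underside. Leave alone.
- pump_bottle: White and blue pump bottle, 56 mm across, 145 high; origin at the centre of its underside. Leave alone.
- calculator: Black pocket calculator, 140 x 85 x 18 mm; origin at the centre of its underside. Leave alone.
- telltale (a joint): Green tell-tale pin, 8 mm thick, level, on a small bracket beside the hub, drawn in along its length by the lever: 0 m with the lever fully open, 0.0010 m after 0.7 rad, 0.00286 m against the stop. Above 0.00275 m counts as home (within 0.03 rad of the stop). The stroke is too small to judge well; feel for the stop.
Mind the look-alikes: they are no part of the job. What is shaped like the bar but orange is not meant.

How it is judged:
By the outcome, as a careful person would: the job done as asked, in the order asked, and still so for the second after the job is handed in, with the robot touching nothing.
It also fails if it takes over 72 s, if anything falls off the work surface, if the arm or the gripper's body presses on something with over 40 N, if the wrist force passes 120 N, or if a joint passes its speed limit or range.

## Working session

There is one attempt and no reset: what is moved stays moved. The work goes in short steps, Python scripts to look and compute and a shell command to move; the robot and the scene stay as the last step left them, time stands still between calls to the robot, and variables do not carry over. Pictures are saved under pics/ and viewed, about 8 in all and at most 12, crops included, and the job is handed in when it is done.

```bash
ls; mkdir -p pics; python3 - <<'E'
from bench import manip, grab_frame, camera_info
import cv2
for n in ("scene","top"):
    cv2.imwrite(f"pics/{n}0.png",cv2.cvtColor(grab_frame(n),cv2.COLOR_RGB2BGR)); c=camera_info(n); print(n,c)
s=manip.observe(); print(s)
E
```

```text
pics
scene {'mtx': array([[566.4617544 ,   0.        , 313.84014012],
       [  0.        , 566.4617544 , 230.42561567],
       [  0.        ,   0.        ,   1.        ]]), 'R': array([[-0.39017596,  0.92070701, -0.00783093],
       [ 0.71930749,  0.29949585, -0.62681654],
       [-0.57476905, -0.25020159, -0.77912752]]), 't': array([ 177.75601957, -319.20189207, 1870.85306633])}
top {'mtx': array([[484.10154796,   0.        , 320.21115866],
       [  0.        , 484.10154796, 239.41819874],
       [  0.        ,   0.        ,   1.        ]]), 'R': array([[ 0.00952396, -0.99995209,  0.00225936],
       [-0.99567859, -0.00969194, -0.09235914],
       [ 0.09237661, -0.00136997, -0.9957232 ]]), 't': array([   7.95771279,  517.99790802, 1353.44998361])}
{'clock': 0.1, 'joint_pos': array([ 1.42510093e+00,  3.59321492e-01,  1.11361684e-02, -2.99419808e-04,
       -1.22415223e+00, -2.88081092e-01]), 'qd': array([ 0.00037514, -0.0010056 ,  0.00260299, -0.00010887,  0.00081566,
        0.00022176]), 'joint_efforts': array([-1.84464887e-03, -5.84163308e+01,  2.93752867e+01,  7.01543882e+00,
        1.02342243e-02, -4.38102734e-05]), 'eef_pos': array([283.56545709, 612.075373  , 247.70776582]), 'ee_rot': array([-5.38333828e-01,  8.42731319e-01, -4.90083581e-04, -6.11130536e-04]), 'ft_force': array([ 0.50611517, -0.27514033,  0.68363199]), 'torque': array([-0.01493907,  0.00587942, -0.00885738]), 'grip_width': 1.000558125950691}
```

View pics/top0.png

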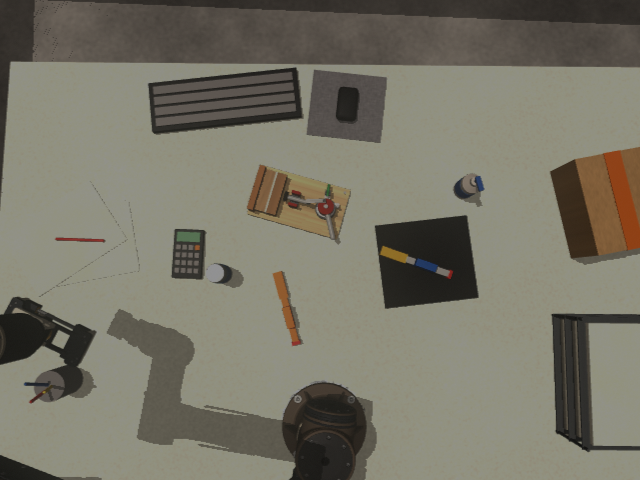

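View pics/scene0.png

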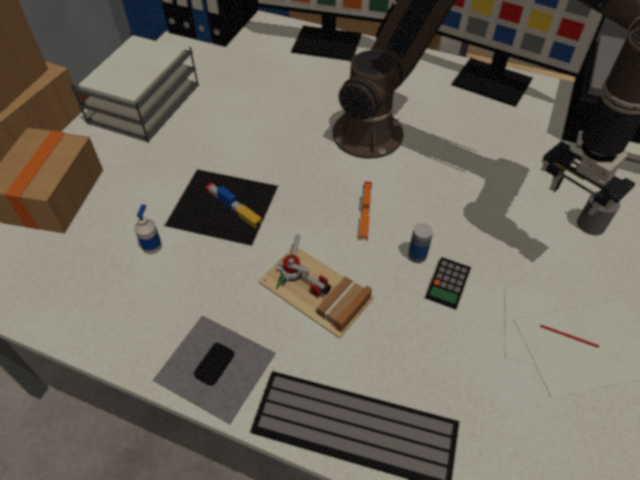

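The top view shows the bar on the mat, with its yellow end at (382,251), the blue grip near (430,266) and a red tip at (452,274). The hub is at about (325,206) and the stub tip at about (337,238). The orange look-alike is at (287,308). Next I'll measure these and look at an enlarged crop.

```bash
cat > h.py <<'E'
import numpy as np, cv2
from bench import manip, grab_frame, camera_info
def ray(n,uv,z):
    c=camera_info(n); d=c["R"].T@np.linalg.solve(c["mtx"],[*uv,1.]); o=-c["R"].T@c["t"]
    return o+d*(z-o[2])/d[2]
def proj(n,X):
    c=camera_info(n); p=c["mtx"]@(c["R"]@np.asarray(X,float)+c["t"]); return p[:2]/p[2]
def seg(img,lo,hi,box):
    x0,y0,x1,y1=box; h=cv2.cvtColor(img[y0:y1,x0:x1],cv2.COLOR_RGB2HSV)
    m=cv2.inRange(h,lo,hi); v,u=np.nonzero(m); p=np.c_[u+x0,v+y0].astype(float)
    c,sz,a=cv2.minAreaRect(p.astype(np.float32)); return p.mean(0),len(p),c,sz,a
def crop(img,box,k,f):
    x0,y0,x1,y1=box
    cv2.imwrite(f,cv2.cvtColor(cv2.resize(img[y0:y1,x0:x1],None,fx=k,fy=k,interpolation=cv2.INTER_CUBIC),cv2.COLOR_RGB2BGR))
E
python3 - <<'E'
from h import *
t=grab_frame("top"); s=grab_frame("scene")
Y=((18,120,90),(35,255,255)); B=((105,120,50),(125,255,255)); R=((0,150,80),(6,255,255))
for n,im,box in(("top",t,(375,235,470,285)),("scene",s,(195,175,275,235))):
    for nm,c,z in(("yellow",Y,24),("blue",B,40)):
        r=seg(im,*c,box); print(n,nm,r,ray(n,r[0],z).round(1))
a=t[155:245,240:355]; b=t[210:315,372:485]
k=6
A=cv2.resize(a,None,fx=6,fy=6,interpolation=cv2.INTER_CUBIC)
cv2.imwrite("pics/jig1.png",A[...,::-1])
E
```

```text
top yellow (array([393.38617886, 254.01219512]), 246, (393.4815368652344, 254.05230712890625), (27.013900756835938, 9.097082138061523), 19.440034866333008) [ 478.3 -195.1   24. ]
top blue (array([425.85714286, 264.64880952]), 168, (425.8000183105469, 264.6000061035156), (21.50348663330078, 7.589465141296387), 18.43494987487793) [ 448.3 -283.5   40. ]
scene yellow (array([248.52888889, 213.99111111]), 225, (248.43243408203125, 213.90541076660156), (24.70321273803711, 9.631311416625977), 36.02737045288086) [ 479.5 -193.1   24. ]
scene blue (array([225.94444444, 194.99074074]), 216, (225.25001525878906, 195.25), (20.227088928222656, 12.670991897583008), 35.53767776489258) [ 451.5 -279.5   40. ]
```

View pics/jig1.png

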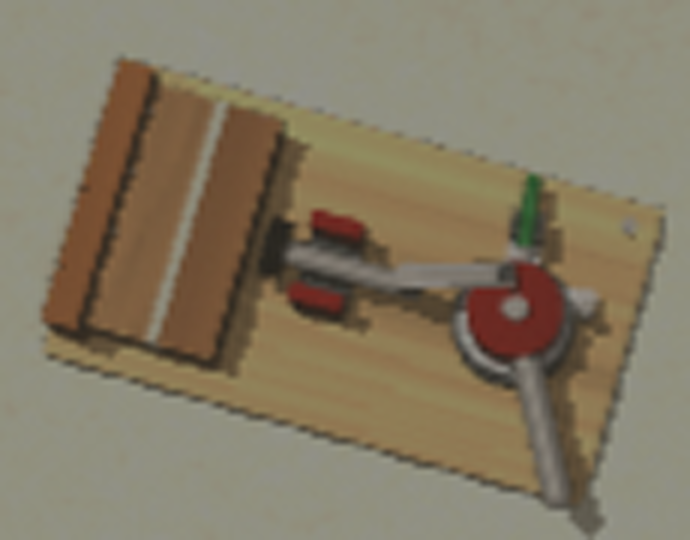

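The crop shows the hub centre at crop (515,308), which is full-image (325.8,206.3). The stub tip is at crop (558,500), or (333,238.3), and the plate's lower edge runs from crop (45,355) to (560,505). I'll compute poses from these and start the transit high over the scene.

```bash
cat >> h.py <<'E'
from scipy.spatial.transform import Rotation as Ro
def st():
    o=manip.observe(); R=Ro.from_quat(o["ee_rot"]).as_matrix()
    print("t %.1f pos %s yaw %.2f tilt %.2f F %s M %s w %.3f q6 %.2f"%(o["clock"],o["eef_pos"].round(1),np.degrees(np.arctan2(R[1,0],R[0,0])),np.degrees(np.arccos(-R[2,2])),o["ft_force"].round(1),o["torque"].round(2),o["grip_width"],o["joint_pos"][5])); return o["eef_pos"],R
def rel(target,yaw):
    """tool-frame shift (cm) to target, now and after the yaw turn, and the turn wz (deg)"""
    p,R=st(); d=np.array(target)-p; y=np.radians(yaw)
    R2=np.array([[np.cos(y),np.sin(y),0],[np.sin(y),-np.cos(y),0],[0,0,-1]])
    w=Ro.from_matrix(R.T@R2).as_rotvec(degrees=True)
    print("shift now",(R.T@d/10).round(2),"after turn",(R2.T@d/10).round(2),"turn",w.round(2))
E
python3 -m jog '[[[0,0,0],[3.2,-3.78,0],1],[[0,0,0],[3.2,-3.78,0],1],[[0,0,0],[3.2,-3.78,0],1],[[0,0,0],[3.2,-3.78,0],1],[[0,0,0],[3.2,-3.78,0],1],[[0,0,0],[3.2,-3.78,0],1],[[0,0,0],[3.2,-3.78,0],1],[[0,0,0],[3.2,-3.78,0],1],[[0,0,0],[3.2,-3.78,0],1],[[0,0,0],[3.2,-3.78,0],1]]'
python3 - <<'E'
from h import *
C=lambda u,v:((u+.5)/6-.5+240,(v+.5)/6-.5+155)
hub=ray("top",C(515,308),66); tip=ray("top",C(558,498),60); mid=ray("top",C(528,368),60)
a=ray("top",C(45,355),12); b=ray("top",C(560,505),12); c=ray("top",C(663,207),12)
ang=lambda d:np.degrees(np.arctan2(d[1],d[0]))
print("hub",hub,"tip",tip,"len",np.linalg.norm((tip-hub)[:2]),"stub ang",ang(tip-mid),ang(tip-hub))
print("jig -y ang",ang(b-a),"corners",a,b,c)
for n,y,bl in(("top",(393.4,254.0),(425.9,264.6)),("scene",(248.5,214),(225.9,195))):
    for z in(40,49): print(n,ray(n,y,26),ray(n,bl,z))
print("scene hub", proj("scene",hub))
print("bottle",ray("top",(468,187),100),"can",ray("top",(215,273),100))
rel([449,-282,150],161.5)
E
```

```text
clock: 1.2
eef_pos: [492.6, 161.3, 248.8]
ee_rot: [-0.539, 0.843, 0.0, 0.0]
ft_force: [1.1, 1.3, -0.1]
grip_width: 1.001
hub [ 6.07532490e+02 -5.57451409e-01  6.60000000e+01] tip [519.99504185 -21.24695066  60.        ] len 89.94920902444377 stub ang -166.64492177902906 -166.7021551425137
jig -y ang -105.75990821803286 corners [591.27847131 224.4769684   12.        ] [521.28846708 -23.52469731  12.        ] [666.3639317  -72.25599459  12.        ]
top [ 478.22512694 -194.86470577   26.        ] [ 448.48369936 -283.61301706   40.        ]
top [ 478.22512694 -194.86470577   26.        ] [ 448.0997449  -281.63143583   49.        ]
scene [ 481.05668785 -192.21307076   26.        ] [ 451.5679463  -279.58960943   40.        ]
scene [ 481.05668785 -192.21307076   26.        ] [ 458.38065289 -274.57168766   49.        ]
scene hub [290.60245929 259.80619834]
bottle [ 657.76164551 -387.07171898  100.        ] can [418.09705015 292.99508105 100.        ]
t 1.2 pos [492.6 161.3 248.8] yaw -114.83 tilt 0.03 F [ 1.1  1.3 -0.1] M [ 0.06 -0.17  0.04] w 1.001 q6 0.44
shift now [ 42.07 -14.66   9.86] after turn [ -9.94 -43.42   9.88] turn [1.000e-02 3.000e-02 8.367e+01]
```

```bash
python3 -m jog '[[[0,0,0],[4.2,-1.46,0.4],1],[[0,0,0],[4.2,-1.46,0.4],1],[[0,0,0],[4.2,-1.46,0.4],1],[[0,0,0],[4.2,-1.46,0.4],1],[[0,0,0],[4.2,-1.46,0.4],1],[[0,0,0],[4.2,-1.46,0.4],1],[[0,0,0],[4.2,-1.46,0.4],1],[[0,0,0],[4.2,-1.46,0.4],1],[[0,0,0],[4.2,-1.46,0.4],1],[[0,0,0],[4.2,-1.46,0.4],1]]'
python3 -m jog '[[[0,0,8.35],[0,0,0],1],[[0,0,8.35],[0,0,0],1],[[0,0,8.35],[0,0,0],1],[[0,0,8.35],[0,0,0],1],[[0,0,8.35],[0,0,0],1],[[0,0,8.35],[0,0,0],1],[[0,0,8.35],[0,0,0],1],[[0,0,8.35],[0,0,0],1],[[0,0,8.35],[0,0,0],1],[[0,0,8.35],[0,0,0],1]]'
python3 - <<'E'
from h import *
rel([449.5,-281.5,34],161.3)
E
```

```text
clock: 2.2
eef_pos: [447.6, -281.1, 208.5]
ee_rot: [-0.538, 0.843, -0.0, 0.0]
ft_force: [2.0, 0.2, 0.1]
grip_width: 0.997
clock: 3.2
eef_pos: [448.0, -279.2, 208.5]
ee_rot: [0.162, 0.987, 0.0, -0.0]
ft_force: [-0.7, -0.2, -0.3]
grip_width: 0.999
t 3.2 pos [ 448.  -279.2  208.5] yaw 161.30 tilt 0.01 F [-0.7 -0.2 -0.3] M [ 0.08 -0.06 -0.02] w 0.999 q6 -0.14
shift now [-0.22 -0.17 17.45] after turn [-0.21 -0.17 17.45] turn [ 0.   -0.01 -0.  ]
```

```bash
python3 -m jog '[[[0,0,0],[-0.2,-0.2,3.4],1],[[0,0,0],[0,0,4],1],[[0,0,0],[0,0,4],1],[[0,0,0],[0,0,3],1],[[0,0,0],[0,0,2],1],[[0,0,0],[0,0,1],1]]'
python3 -m jog '[[[0,0,0],[0,0,0],0.2],[[0,0,0],[0,0,0],0.2],[[0,0,0],[0,0,0],0.2],[[0,0,0],[0,0,0],0.2],[[0,0,0],[0,0,0],0],[[0,0,0],[0,0,0],0],[[0,0,0],[0,0,0],0],[[0,0,0],[0,0,0],0]]' 50
python3 -c "
from h import *
st()"
```

```text
clock: 3.8
eef_pos: [448.2, -281.5, 32.6]
ee_rot: [0.16, 0.987, 0.0, -0.002]
ft_force: [0.3, 0.1, 0.6]
grip_width: 1.001
clock: 4.6
eef_pos: [449.4, -281.8, 34.6]
ee_rot: [0.159, 0.987, -0.0, 0.0]
ft_force: [-0.1, 0.9, -0.4]
grip_width: 0.333
t 4.6 pos [ 449.4 -281.8   34.6] yaw 161.64 tilt 0.01 F [-0.1  0.9 -0.4] M [ 0.06 -0.02 -0.01] w 0.333 q6 -0.13
```

```bash
python3 -m jog '[[[0,0,0],[0,0,0],0],[[0,0,0],[0,0,0],0],[[0,0,0],[0,0,0],0],[[0,0,0],[0,0,-0.5],0],[[0,0,0],[0,0,-1.5],0],[[0,0,0],[0,0,-3],0],[[0,0,0],[0,0,-3],0],[[0,0,0],[0,0,-2],0],[[0,0,0],[0,0,-1],0],[[0,0,0],[0,0,0],0]]'
python3 - <<'E'
from h import *
p,R=st()
t=grab_frame("top"); s=grab_frame("scene")
Y=((18,120,90),(35,255,255))
r=seg(t,*Y,(360,200,480,300)); print(r, ray("top",r[0],p[2]-3-8+0)); 
s2=seg(s,*Y,(180,130,290,260)); print(s2, ray("scene",s2[0],p[2]-8))
A=cv2.resize(t[200:300,340:490],None,fx=4,fy=4,interpolation=cv2.INTER_CUBIC);B=cv2.resize(s[130:250,170:290],None,fx=4,fy=4,interpolation=cv2.INTER_CUBIC)
im=np.zeros((900,600,3),np.uint8); im[:400]=A; im[400:880,:480]=B
cv2.imwrite("pics/lift.png",cv2.resize(im[...,::-1],(400,600)))
E
```

```text
clock: 5.6
eef_pos: [450.2, -281.9, 145.7]
ee_rot: [0.159, 0.987, -0.0, 0.001]
ft_force: [0.3, -0.2, -3.2]
grip_width: 0.25
t 5.6 pos [ 450.2 -281.9  145.7] yaw 161.65 tilt 0.16 F [ 0.3 -0.2 -3.2] M [ 0.11 -0.13  0.  ] w 0.250 q6 -0.13
(array([nan, nan]), 0, (0.0, 0.0), (0.0, 0.0), 0.0) [nan nan nan]
(array([243.97395833, 188.64583333]), 192, (243.46002197265625, 188.22000122070312), (23.0, 9.0), 36.869895935058594) [ 486.20596087 -191.06852659  137.67137632]h.py:11: RuntimeWarning: Mean of empty slice.
  c,sz,a=cv2.minAreaRect(p.astype(np.float32)); return p.mean(0),len(p),c,sz,a
  ret = um.true_divide(
```

View pics/lift.png

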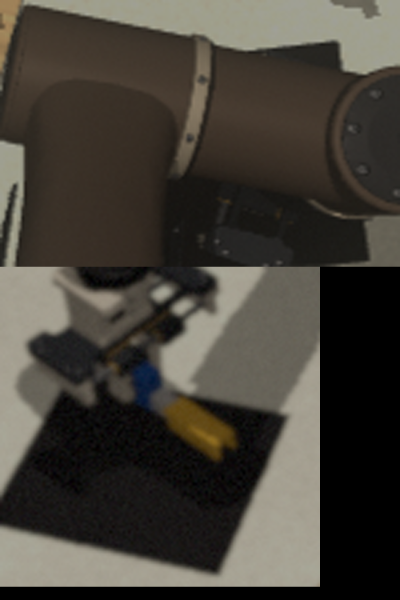

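The crop shows the bar held level and straight: blue grip in the jaws, yellow socket forward and unobstructed. The grip width of 22 mm agrees with the block. Next I'll move to a hover over the stub.

```bash
python3 - <<'E'
from h import *
rel([444.5,-38.6,125],103.3)
E
```

```text
t 5.7 pos [ 448.9 -281.5  143.6] yaw 161.63 tilt 0.07 F [-0.2  0.2 -4. ] M [ 0.14 -0.07  0.02] w 0.251 q6 -0.13
shift now [ 8.07 22.91  1.88] after turn [23.74  5.16  1.86] turn [-2.000e-02 -7.000e-02  5.833e+01]
```

```bash
python3 -m jog '[[[0,0,0],[0.6,1.9,0.1],0],[[0,0,0],[1.3,3.8,0.2],0],[[0,0,0],[1.6,4.4,0.4],0],[[0,0,0],[1.6,4.4,0.4],0],[[0,0,0],[1.5,4.2,0.4],0],[[0,0,0],[1.1,3.0,0.3],0],[[0,0,0],[0.4,1.2,0.1],0]]'
python3 -m jog '[[[0,0,4.3],[0,0,0],0],[[0,0,7.5],[0,0,0],0],[[0,0,8.4],[0,0,0],0],[[0,0,8.4],[0,0,0],0],[[0,0,8.4],[0,0,0],0],[[0,0,8.4],[0,0,0],0],[[0,0,7.5],[0,0,0],0],[[0,0,4],[0,0,0],0],[[0,0,1.4],[0,0,0],0],[[0,0,0],[0,0,0],0]]'
python3 - <<'E'
from h import *
rel([444.5,-38.6,105],103.3)
s=grab_frame("scene"); t=grab_frame("top")
A=cv2.resize(s[210:310,240:360],None,fx=5,fy=5,interpolation=cv2.INTER_CUBIC)
B=cv2.resize(t[180:260,270:400],None,fx=4,fy=4,interpolation=cv2.INTER_CUBIC)
im=np.zeros((820,600,3),np.uint8); im[:500]=A; im[500:820,:520]=B
cv2.imwrite("pics/hover.png",cv2.resize(im[...,::-1],(439,600),interpolation=cv2.INTER_AREA))
E
```

```text
clock: 6.4
eef_pos: [443.6, -36.8, 124.1]
ee_rot: [0.158, 0.987, -0.0, -0.001]
ft_force: [0.6, -0.5, -4.0]
grip_width: 0.251
clock: 7.4
eef_pos: [444.3, -39.3, 124.8]
ee_rot: [0.62, 0.785, -0.001, -0.0]
ft_force: [0.0, 0.5, -3.3]
grip_width: 0.25
t 7.4 pos [444.3 -39.3 124.8] yaw 103.37 tilt 0.08 F [ 0.   0.5 -3.3] M [ 0.04 -0.21 -0.05] w 0.250 q6 -1.69
shift now [0.06 0.04 1.98] after turn [0.06 0.04 1.98] turn [-0.08  0.    0.07]
```

View pics/hover.png

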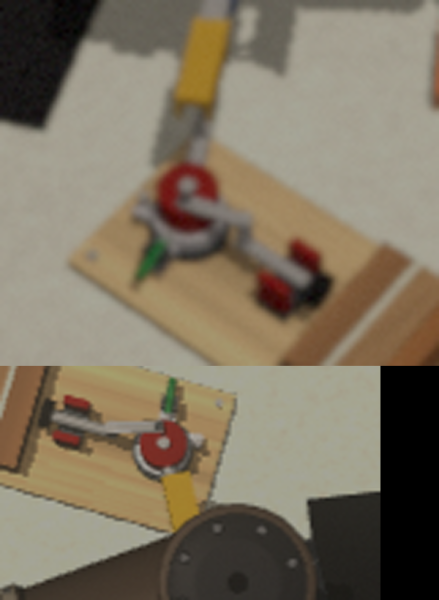

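The hover crop shows the yellow socket in line above the stub, with its open end just short of the hub in both views. I'll check numerically how far the model predictions are off.

```bash
python3 - <<'E'
from h import *
s=grab_frame("scene"); t=grab_frame("top")
p,R=st()
Y=((18,130,110),(35,255,255)); Rd=((0,150,60),(8,255,255))
u=-R[:,1] if (-R[:,1])[0]>0 else R[:,1]
zt=p[2]-31.6+23
print("u",u.round(3))
def axis(n,im,box,z):
    x0,y0,x1,y1=box; m=cv2.inRange(cv2.cvtColor(im[y0:y1,x0:x1],cv2.COLOR_RGB2HSV),*Y); v,c=np.nonzero(m)
    P=np.array([ray(n,(a+x0,b+y0),z)[:2] for a,b in zip(c,v)])-p[:2]
    al=P@u[:2]; la=P@np.array([-u[1],u[0]])
    for lo in range(60,140,10):
        k=(al>=lo)&(al<lo+10)
        if k.sum()>3: print(n,lo,k.sum(),"lat min/mean/max",la[k].min().round(1),la[k].mean().round(1),la[k].max().round(1))
    print(n,"along range",al.min().round(1),al.max().round(1))
axis("top",t,(300,190,345,250),zt); axis("scene",s,(270,205,320,245),zt)
for n,im,box in(("top",t,(310,190,342,225)),("scene",s,(278,245,305,275))):
    r=seg(im,*Rd,box); print(n,"hub",r[0],r[1],ray(n,r[0],64).round(1))
# steel stub in scene: rows between socket and hub
g=cv2.cvtColor(s,cv2.COLOR_RGB2HSV)
for v in range(240,256): print(v,[f"{a[1]},{a[2]}" for a in g[v,284:304]])
E
```

```text
t 7.6 pos [444.6 -39.  125.4] yaw 103.40 tilt 0.02 F [ 0.6  0.6 -3.1] M [ 0.07 -0.26  0.02] w 0.243 q6 -1.69
u [ 0.973  0.232 -0.   ]
top 80 23 lat min/mean/max -13.4 3.4 12.3
top 90 38 lat min/mean/max -15.2 -2.0 11.9
top 100 39 lat min/mean/max -15.8 -2.4 11.3
top 110 40 lat min/mean/max -15.7 -1.6 11.5
top 120 39 lat min/mean/max -16.1 -2.4 11.7
top along range 78.7 130.1
scene 60 29 lat min/mean/max -13.7 -0.7 12.3
scene 70 31 lat min/mean/max -14.3 -1.0 12.2
scene 80 32 lat min/mean/max -13.7 -0.4 13.4
scene 90 30 lat min/mean/max -13.7 -0.3 12.7
scene 100 32 lat min/mean/max -13.0 -0.2 12.5
scene 110 29 lat min/mean/max -13.0 -0.5 11.8
scene 120 33 lat min/mean/max -13.6 -0.3 13.0
scene 130 14 lat min/mean/max -12.4 -0.4 9.1
scene along range 57.8 134.6
top hub [325.53472222 206.97916667] 144 [604.9  -0.9  64. ]
scene hub [289.67910448 262.44776119] 134 [6.148e+02 1.000e-01 6.400e+01]
240 ['28,136', '36,114', '49,104', '83,101', '115,100', '112,96', '67,99', '42,103', '45,103', '45,97', '56,86', '89,86', '139,92', '128,96', '68,112', '39,136', '28,154', '28,164', '26,165', '29,
[... 2384 characters left out ...]
102,158', '104,160', '100,160', '96,160', '88,159']
253 ['48,111', '69,107', '87,112', '110,107', '109,108', '116,103', '98,102', '66,108', '46,117', '33,124', '30,127', '42,128', '74,138', '94,152', '103,159', '103,161', '99,159', '99,159', '101,159', '99,160']
254 ['75,123', '92,125', '111,124', '121,118', '133,107', '147,104', '136,103', '112,107', '86,113', '68,120', '59,122', '62,128', '83,141', '97,152', '103,159', '101,162', '102,160', '100,160', '102,160', '99,159']
255 ['94,139', '106,139', '127,131', '140,120', '168,111', '183,107', '183,106', '172,108', '154,109', '131,113', '117,116', '109,124', '108,137', '110,149', '106,157', '99,160', '99,162', '103,161', '101,162', '101,161']
```

```bash
python3 - <<'E'
from h import *
p=np.array([444.6,-39,0]);u=np.array([.973,.232]);n=np.array([-.232,.973])
for uv in((293.4,249.5),(293.5,250.5),(293.6,251.5),(293.8,252)):
    for z in(58,62):
        d=(ray("scene",uv,z)-p)[:2]; print(uv,z,"along",(d@u).round(1),"lat",(d@n).round(1))
for a in(130,168):
  for z in (62,64): print("proj line",a,z,proj("scene",[*(p[:2]+a*u),z]))
E
```

```text
(293.4, 249.5) 58 along 127.6 lat -0.9
(293.4, 249.5) 62 along 130.5 lat -0.2
(293.5, 250.5) 58 along 130.8 lat -0.1
(293.5, 250.5) 62 along 133.7 lat 0.7
(293.6, 251.5) 58 along 134.0 lat 0.8
(293.6, 251.5) 62 along 136.9 lat 1.5
(293.8, 252) 58 along 135.5 lat 1.7
(293.8, 252) 62 along 138.4 lat 2.4
proj line 130 62 [293.51579139 249.38089819]
proj line 130 64 [293.48867195 248.92563522]
proj line 168 62 [290.76586675 260.92541748]
proj line 168 64 [290.73540295 260.47512228]
```

The stub reads about 1 mm to the left of the socket line, so I'll correct by that amount and descend to just above it, then in small steps while watching the force.

```bash
python3 -m jog '[[[0,0,0],[0.1,0,0.6],0],[[0,0,0],[0,0,1],0],[[0,0,0],[0,0,0.8],0],[[0,0,0],[0,0,0.4],0],[[0,0,0],[0,0,0],0],[[0,0,0],[0,0,0.2],0],[[0,0,0],[0,0,0.2],0],[[0,0,0],[0,0,0.2],0],[[0,0,0],[0,0,0],0]]'
python3 -c "
from h import *
st()"
```

```text
clock: 8.5
eef_pos: [444.4, -38.0, 91.4]
ee_rot: [0.62, 0.784, -0.0, -0.0]
ft_force: [-0.1, 0.5, -3.8]
grip_width: 0.247
t 8.5 pos [444.4 -38.   91.4] yaw 103.34 tilt 0.01 F [-0.1  0.5 -3.8] M [ 0.02 -0.18  0.04] w 0.247 q6 -1.70
```

```bash
python3 -m jog '[[[0,0,0],[0,0,0.2],0],[[0,0,0],[0,0,0.25],0],[[0,0,0],[0,0,0.25],0],[[0,0,0],[0,0,0.25],0],[[0,0,0],[0,0,0.2],0],[[0,0,0],[0,0,0.1],0],[[0,0,0],[0,0,0],0]]'
python3 - <<'E'
from h import *
st()
s=grab_frame("scene")
crop(s,(250,200,340,290),6,"pics/fit.png")
E
```

```text
clock: 9.2
eef_pos: [444.3, -38.0, 78.9]
ee_rot: [0.62, 0.784, -0.0, -0.0]
ft_force: [0.3, 0.5, -4.1]
grip_width: 0.251
t 9.2 pos [444.3 -38.   78.9] yaw 103.35 tilt 0.02 F [ 0.3  0.5 -4.1] M [ 0.09 -0.23  0.  ] w 0.251 q6 -1.70
```

View pics/fit.png

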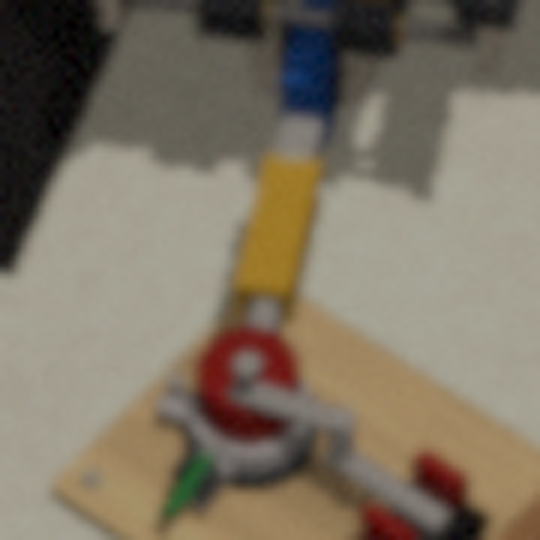

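The crop shows the yellow socket seated over the stub, with a short length of bare steel before the hub. TCP z of 78.9 agrees with the expected seat at about 77.6, and there is no side force. I'll start the swing in small arcs.

```bash
cat >> h.py <<'E'
P=np.array([608,.8])
def sw():
    p,R=st(); o=manip.observe(); u=R[:2,1]; d=P-p[:2]; th=np.degrees(np.arctan2(-u[1],-u[0])); ph=np.degrees(np.arctan2(-d[1],-d[0]))
    t=np.array([-np.sin(np.radians(ph)),np.cos(np.radians(ph))]); F=o["ft_force"][:2]
    print("bar ang %.2f pos ang %.2f r %.1f | resist tang %.1f radial %.1f Mz %.2f"%(th,ph,np.linalg.norm(d),-(F@t),F@u,o["torque"][2]))
E
python3 -m jog '[[[0,0,-0.5],[-0.15,0,0],0],[[0,0,-1],[-0.29,0,0],0],[[0,0,-1.5],[-0.44,0.006,0],0],[[0,0,-1.5],[-0.44,0.006,0],0],[[0,0,-1.5],[-0.44,0.006,0],0]]'
python3 -c "
from h import *
sw()"
```

```text
clock: 9.75
eef_pos: [449.5, -54.3, 79.1]
ee_rot: [0.577, 0.817, 0.001, -0.0]
ft_force: [-1.0, 8.6, -4.0]
grip_width: 0.245
t 9.8 pos [449.5 -54.3  79.1] yaw 109.51 tilt 0.07 F [-1.   8.6 -4. ] M [3.05 0.52 0.68] w 0.245 q6 -1.55
bar ang -160.49 pos ang -160.81 r 167.8 | resist tang 8.4 radial 1.9 Mz 0.68
```

```bash
python3 -m jog '[[[0,0,-1.5],[-0.44,0.006,0],0],[[0,0,-1.5],[-0.44,0.006,0],0],[[0,0,-1.5],[-0.44,0.006,0],0],[[0,0,-1.5],[-0.44,0.006,0],0],[[0,0,-1.5],[-0.44,0.006,0],0],[[0,0,-1.5],[-0.44,0.006,0],0]]'
python3 -c "
from h import *
sw()"
```

```text
clock: 10.35
eef_pos: [460.0, -78.2, 79.0]
ee_rot: [0.511, 0.86, 0.001, -0.0]
ft_force: [-2.7, 11.0, -3.1]
grip_width: 0.248
t 10.3 pos [460.  -78.2  79. ] yaw 118.52 tilt 0.08 F [-2.7 11.  -3.1] M [4.16 0.83 0.88] w 0.248 q6 -1.33
bar ang -151.48 pos ang -151.92 r 167.8 | resist tang 11.0 radial 2.8 Mz 0.88
```

```bash
python3 -m jog '[[[0,0,-1.5],[-0.44,0.006,0],0],[[0,0,-1.5],[-0.44,0.006,0],0],[[0,0,-1.5],[-0.44,0.006,0],0],[[0,0,-1.5],[-0.44,0.006,0],0],[[0,0,-1.5],[-0.44,0.006,0],0],[[0,0,-1.5],[-0.44,0.006,0],0],[[0,0,-1.5],[-0.44,0.006,0],0]]'
python3 -c "
from h import *
sw()"
```

```text
clock: 11.05
eef_pos: [476.6, -103.5, 78.8]
ee_rot: [0.43, 0.903, 0.001, -0.001]
ft_force: [-4.0, 12.7, -1.5]
grip_width: 0.252
t 11.1 pos [ 476.6 -103.5   78.8] yaw 129.02 tilt 0.11 F [-4.  12.7 -1.5] M [4.96 1.18 0.9 ] w 0.252 q6 -1.08
bar ang -140.98 pos ang -141.56 r 167.8 | resist tang 12.5 radial 4.9 Mz 0.90
```

```bash
python3 -m jog '[[[0,0,-1.5],[-0.44,0.006,0],0],[[0,0,-1.5],[-0.44,0.006,0],0],[[0,0,-1.5],[-0.44,0.006,0],0],[[0,0,-1.5],[-0.44,0.006,0],0],[[0,0,-1.5],[-0.44,0.006,0],0],[[0,0,-1.5],[-0.44,0.006,0],0],[[0,0,-1.5],[-0.44,0.006,0],0]]'
python3 -c "
from h import *
sw()"
```

```text
clock: 11.75
eef_pos: [497.4, -125.4, 78.5]
ee_rot: [0.346, 0.938, 0.0, -0.001]
ft_force: [-4.1, 12.4, -1.0]
grip_width: 0.245
t 11.8 pos [ 497.4 -125.4   78.5] yaw 139.51 tilt 0.16 F [-4.1 12.4 -1. ] M [5.03 1.48 0.84] w 0.245 q6 -0.84
bar ang -130.49 pos ang -131.23 r 167.9 | resist tang 11.2 radial 6.8 Mz 0.84
```

```bash
python3 -m jog '[[[0,0,-1.5],[-0.44,0.006,0],0],[[0,0,-1.5],[-0.44,0.006,0],0],[[0,0,-1.5],[-0.44,0.006,0],0],[[0,0,-1.5],[-0.44,0.006,0],0],[[0,0,-1.5],[-0.44,0.006,0],0],[[0,0,-1.5],[-0.44,0.006,0],0]]'
python3 -c "
from h import *
sw()"
```

```text
clock: 12.35
eef_pos: [517.6, -141.1, 78.0]
ee_rot: [0.272, 0.962, 0.0, -0.002]
ft_force: [-4.3, 10.8, -1.7]
grip_width: 0.249
t 12.3 pos [ 517.6 -141.1   78. ] yaw 148.49 tilt 0.27 F [-4.3 10.8 -1.7] M [4.24 1.92 0.72] w 0.249 q6 -0.65
bar ang -121.51 pos ang -122.48 r 168.3 | resist tang 9.4 radial 7.0 Mz 0.72
```

```bash
python3 -m jog '[[[0,0,-1],[-0.29,0.03,0],0],[[0,0,-1],[-0.29,0.03,0],0],[[0,0,-1],[-0.29,0.03,0],0],[[0,0,-1],[-0.29,0.03,0],0],[[0,0,-1],[-0.29,0.03,0],0],[[0,0,-1],[-0.29,0.01,0],0]]'
python3 -c "
from h import *
sw()"
```

```text
clock: 12.95
eef_pos: [532.3, -149.1, 77.9]
ee_rot: [0.221, 0.975, -0.0, -0.003]
ft_force: [-9.0, 3.3, 0.8]
grip_width: 0.247
t 12.9 pos [ 532.3 -149.1   77.9] yaw 154.46 tilt 0.39 F [-9.   3.3  0.8] M [2.04 2.99 0.8 ] w 0.247 q6 -0.52
bar ang -115.54 pos ang -116.80 r 167.9 | resist tang 9.5 radial -0.9 Mz 0.80
```

```bash
python3 -m jog '[[[0,0,-1],[-0.29,0,-0.05],0],[[0,0,-1],[-0.29,0,-0.05],0],[[0,0,-1],[-0.29,0,0],0],[[0,0,-1],[-0.29,0,0],0]]'
python3 -c "
from h import *
sw()"
```

```text
clock: 13.35
eef_pos: [542.6, -153.8, 78.4]
ee_rot: [0.187, 0.982, -0.0, -0.004]
ft_force: [-6.8, 4.1, -4.6]
grip_width: 0.246
t 13.3 pos [ 542.6 -153.8   78.4] yaw 158.44 tilt 0.44 F [-6.8  4.1 -4.6] M [1.59 2.59 0.65] w 0.246 q6 -0.44
bar ang -111.56 pos ang -112.94 r 167.9 | resist tang 7.9 radial 1.3 Mz 0.65
```

```bash
python3 -m jog '[[[0,0,-1],[-0.29,0,0],0],[[0,0,-1],[-0.29,0,0],0],[[0,0,-1],[-0.29,0,0],0]]'
python3 -c "
from h import *
sw()"
python3 -m jog '[[[0,0,-1],[-0.29,0,0],0],[[0,0,-1],[-0.29,0,0],0]]'
python3 -c "
from h import *
sw()"
```

```text
clock: 13.65
eef_pos: [550.8, -157.0, 78.4]
ee_rot: [0.161, 0.987, -0.0, -0.004]
ft_force: [-6.3, 2.6, -3.9]
grip_width: 0.247
t 13.7 pos [ 550.8 -157.    78.4] yaw 161.44 tilt 0.43 F [-6.3  2.6 -3.9] M [1.1  2.44 0.51] w 0.247 q6 -0.39
bar ang -108.56 pos ang -109.91 r 167.9 | resist tang 6.9 radial 0.5 Mz 0.51
clock: 13.85
eef_pos: [556.5, -158.9, 78.4]
ee_rot: [0.144, 0.99, -0.0, -0.004]
ft_force: [-6.2, 2.0, -4.8]
grip_width: 0.247
t 13.8 pos [ 556.5 -158.9   78.4] yaw 163.43 tilt 0.42 F [-6.2  2.  -4.8] M [0.71 2.3  0.58] w 0.247 q6 -0.35
bar ang -106.57 pos ang -107.88 r 167.8 | resist tang 6.5 radial 0.1 Mz 0.58
```

```bash
for i in 1 2 3 4; do python3 -m jog '[[[0,0,-0.5],[-0.15,0,0],0],[[0,0,-0.5],[-0.15,0,0],0]]' >/dev/null; python3 -c "
from h import *
sw()" | tail -1; done
```

```text
bar ang -105.59 pos ang -106.81 r 167.9 | resist tang 6.4 radial -0.7 Mz 0.51
bar ang -104.59 pos ang -105.77 r 167.9 | resist tang 5.1 radial -0.8 Mz 0.47
bar ang -103.59 pos ang -104.72 r 167.9 | resist tang 4.7 radial -0.9 Mz 0.47
bar ang -102.59 pos ang -103.66 r 167.9 | resist tang 4.9 radial -1.3 Mz 0.37
```

```bash
python3 -m jog '[[[0,0,-0.5],[-0.15,0,0],0],[[0,0,-0.5],[-0.15,0,0],0]]' >/dev/null; python3 -c "
from h import *
sw()" | tail -1
python3 -m jog '[[[0,0,-0.5],[-0.15,0,0],0]]' >/dev/null; python3 -c "
from h import *
sw()" | tail -1
python3 -m jog '[[[0,0,-0.5],[-0.15,0,0],0]]' >/dev/null; python3 -c "
from h import *
sw()" | tail -1
```

```text
bar ang -101.59 pos ang -102.59 r 167.9 | resist tang 6.0 radial -1.1 Mz 0.40
bar ang -101.10 pos ang -102.06 r 167.9 | resist tang 3.8 radial -1.4 Mz 0.35
bar ang -100.60 pos ang -101.45 r 167.9 | resist tang 5.0 radial -2.2 Mz 0.40
```

```bash
python3 - <<'E'
from h import *
t=grab_frame("top"); s=grab_frame("scene")
A=cv2.resize(s[225:310,240:340],None,fx=6,fy=6,interpolation=cv2.INTER_CUBIC)
cv2.imwrite("pics/mid.png",A[...,::-1])
E
python3 -m jog '[[[0,0,-0.5],[-0.15,0,0],0]]' >/dev/null; python3 -c "
from h import *
sw()" | tail -1
python3 -m jog '[[[0,0,-0.5],[-0.15,0,0],0]]' >/dev/null; python3 -c "
from h import *
sw()" | tail -1
python3 -m jog '[[[0,0,-0.5],[-0.15,0,0],0]]' >/dev/null; python3 -c "
from h import *
sw()" | tail -1
```

```text
bar ang -100.15 pos ang -100.52 r 167.5 | resist tang 4.1 radial -3.2 Mz 0.35
bar ang -99.62 pos ang -99.73 r 167.2 | resist tang 3.3 radial -1.2 Mz 0.22
bar ang -99.12 pos ang -99.01 r 167.0 | resist tang 2.8 radial -2.3 Mz 0.30
```

```bash
python3 -m jog '[[[0,0,-0.5],[-0.15,0,0],0]]' >/dev/null; python3 -c "
from h import *
sw()" | tail -1
python3 -m jog '[[[0,0,-0.5],[-0.15,0,0],0]]' >/dev/null; python3 -c "
from h import *
sw()" | tail -1

```

```text
bar ang -98.61 pos ang -98.39 r 166.9 | resist tang 2.6 radial -1.8 Mz 0.27
bar ang -98.11 pos ang -97.83 r 166.9 | resist tang 2.5 radial -1.7 Mz 0.28
```

```bash
python3 -m jog '[[[0,0,-0.5],[-0.15,0,0],0]]' >/dev/null; python3 -c "
from h import *
sw()" | tail -1
python3 -m jog '[[[0,0,-0.5],[-0.15,0,0],0]]' >/dev/null; python3 -c "
from h import *
sw()" | tail -1

```

```text
bar ang -97.61 pos ang -97.30 r 166.9 | resist tang 3.7 radial -1.1 Mz 0.27
bar ang -97.11 pos ang -96.81 r 166.9 | resist tang 2.1 radial -2.3 Mz 0.22
```

```bash
python3 -m jog '[[[0,0,-0.4],[-0.12,0,0],0]]' >/dev/null; python3 -c "
from h import *
sw()" | tail -1

```

```text
bar ang -96.71 pos ang -96.52 r 166.8 | resist tang 4.6 radial -0.1 Mz 0.40
```

```bash
python3 -m jog '[[[0,0,-0.4],[-0.12,0,0],0]]' >/dev/null; python3 -c "
from h import *
sw()" | tail -1

```

```text
bar ang -96.32 pos ang -96.26 r 166.8 | resist tang 5.8 radial 0.9 Mz 0.44
```

```bash
python3 -m jog '[[[0,0,-0.4],[-0.12,0,0],0]]' >/dev/null; python3 -c "
from h import *
sw()" | tail -1

```

```text
bar ang -95.92 pos ang -96.00 r 166.8 | resist tang 7.9 radial 1.1 Mz 0.57
```

```bash
python3 -m jog '[[[0,0,-0.3],[-0.09,0,0],0]]' >/dev/null; python3 -c "
from h import *
sw()" | tail -1

```

```text
bar ang -95.62 pos ang -95.82 r 166.7 | resist tang 7.1 radial 0.6 Mz 0.63
```

```bash
python3 -m jog '[[[0,0,-0.4],[-0.12,0,0],0]]' >/dev/null; python3 -c "
from h import *
sw()" | tail -1

```

```text
bar ang -95.21 pos ang -95.56 r 166.7 | resist tang 9.7 radial 2.6 Mz 0.74
```

The resistance has risen steadily from 2 N to about 10 N with almost no further lever travel, so this is the stop. It also matches the expected lever angle of about -96.8°. Easing off now and centring the socket.

```bash
python3 -m jog '[[[0,0,0.5],[0.15,0,0],0],[[0,0,0.5],[0.15,0,0],0],[[0,0,0.4],[0.1,0,0],0]]' >/dev/null; python3 -c "
from h import *
sw()"

```

```text
t 16.6 pos [ 589.2 -165.    80.1] yaw 173.34 tilt 0.02 F [-4.5 -0.4 -2.6] M [0.19 1.5  0.34] w 0.251 q6 -0.16
bar ang -96.66 pos ang -96.46 r 166.8 | resist tang 4.4 radial -0.9 Mz 0.34
```

```bash
python3 -m jog '[[[0,0,0.2],[0.1,0,0],0],[[0,0,0.2],[0.1,0,0],0]]' >/dev/null; python3 -c "
from h import *
sw()"|tail -1

```

```text
bar ang -97.06 pos ang -96.80 r 166.9 | resist tang 1.5 radial -1.0 Mz 0.09
```

```bash
python3 -m jog '[[[0,0,0],[0.05,0,0],0],[[0,0,0],[0.05,0,0],0]]' >/dev/null; python3 -c "
from h import *
sw()"|tail -1

```

```text
bar ang -97.05 pos ang -97.01 r 166.8 | resist tang 0.3 radial -0.0 Mz -0.01
```

```bash
python3 -m jog '[[[0,0,0.3],[0.06,0,0],0],[[0,0,0.3],[0.06,0,0],0]]' >/dev/null; python3 -c "
from h import *
sw()"|tail -1
python3 - <<'E'
from h import *
s=grab_frame("scene"); t=grab_frame("top")
A=cv2.resize(s[220:310,225:335],None,fx=5,fy=5,interpolation=cv2.INTER_CUBIC); B=cv2.resize(t[175:255,290:400],None,fx=5,fy=5,interpolation=cv2.INTER_CUBIC)
cv2.imwrite("pics/home.png",cv2.resize(np.vstack([A,B])[...,::-1],(388,600),interpolation=cv2.INTER_AREA))
E
```

```text
bar ang -97.68 pos ang -97.66 r 166.9 | resist tang 0.6 radial 0.6 Mz -0.06
```

View pics/home.png

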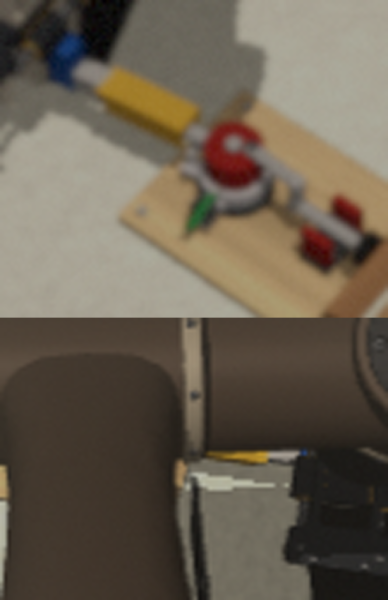

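The crop shows the socket on the stub with the lever now pointing along jig -y, and there is no load on the bar. Lifting off straight up.

```bash
python3 -m jog '[[[0,0,0],[0,0,-0.2],0],[[0,0,0],[0,0,-0.3],0],[[0,0,0],[0,0,-0.4],0],[[0,0,0],[0,0,-0.4],0]]' >/dev/null; python3 -c "
from h import *
sw()"

```

```text
t 17.8 pos [ 585.4 -164.6   93.6] yaw 172.35 tilt 0.01 F [ 0.  -0.  -2.5] M [ 0.15 -0.08 -0.03] w 0.248 q6 -0.18
bar ang -97.65 pos ang -97.77 r 167.0 | resist tang -0.0 radial -0.0 Mz -0.03
```

```bash
python3 -m jog '[[[0,0,0],[0,0,-1],0],[[0,0,0],[0,0,-2],0],[[0,0,0],[0,0,-1.5],0],[[0,0,0],[0,0,-0.5],0]]' >/dev/null; python3 - <<'E'
from h import *
rel([449.4,-281.8,140],161.65)
E
```

```text
t 18.1 pos [ 586.5 -164.7  145.7] yaw 172.36 tilt 0.20 F [ 0.4  0.4 -3.4] M [ 0.13 -0.15  0.02] w 0.248 q6 -0.18
shift now [ 12.03 -13.42   0.52] after turn [  9.32 -15.43   0.57] turn [ 0.03  0.2  10.71]
```

```bash
python3 -m jog '[[[0,0,0],[1,-1.1,0],0],[[0,0,0],[2.5,-2.8,0.1],0],[[0,0,0],[3,-3.3,0.1],0],[[0,0,0],[3,-3.3,0.1],0],[[0,0,0],[1.8,-2.1,0.1],0],[[0,0,0],[0.7,-0.8,0.1],0],[[0,0,5.4],[0,0,0],0],[[0,0,5.3],[0,0,0],0],[[0,0,0],[0,0,0],0]]' >/dev/null; python3 - <<'E'
from h import *
rel([449.4,-281.8,36],161.65)
s=grab_frame("scene"); t=grab_frame("top")
A=cv2.resize(s[210:330,235:385],None,fx=4,fy=4,interpolation=cv2.INTER_CUBIC); B=cv2.resize(t[155:245,240:390],None,fx=4,fy=4,interpolation=cv2.INTER_CUBIC)
cv2.imwrite("pics/after.png",cv2.resize(np.vstack([A,B])[...,::-1],(428,600),interpolation=cv2.INTER_AREA))
E
```

```text
t 19.1 pos [ 448.1 -281.5  137.7] yaw 161.54 tilt 0.03 F [ 0.6 -0.2 -4.1] M [ 0.14 -0.08  0.  ] w 0.248 q6 -0.13
shift now [-1.400e-01  1.000e-02  1.017e+01] after turn [-1.300e-01  1.000e-02  1.017e+01] turn [ 0.01 -0.03 -0.11]
```

View pics/after.png

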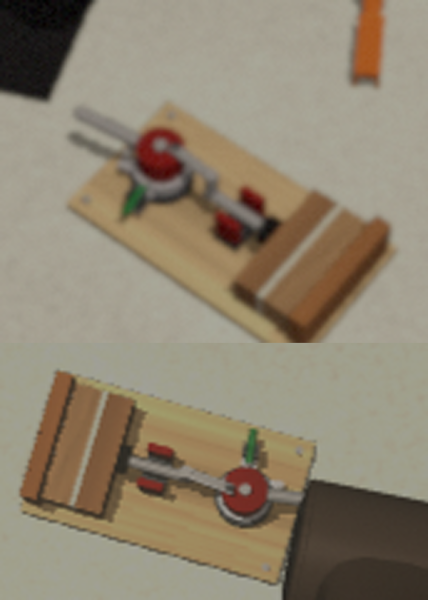

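The crop shows the stub off jig -y, with its tip at scene px (262,249), and the clamp arm straight onto the board. The lever stayed put. Lowering the bar onto the mat.

```bash
python3 -m jog '[[[0,0,0],[-0.1,0,1.5],0],[[0,0,0],[0,0,3],0],[[0,0,0],[0,0,3],0],[[0,0,0],[0,0,1.7],0],[[0,0,0],[0,0,0.6],0],[[0,0,0],[0,0,0.3],0],[[0,0,0],[0,0,0],0]]'; python3 - <<'E'
from h import *
st()
c=lambda u,v:((u*1.402+.5)/4-.5+235,(v*1.402+.5)/4-.5+210)
a=ray("scene",c(78,112),60); b=ray("scene",c(132,142),60); print(a,b,np.degrees(np.arctan2(*(a-b)[1::-1])), np.degrees(np.arctan2(a[1]-.8,a[0]-608)))
E
```

```text
clock: 19.85
eef_pos: [450.0, -281.8, 37.4]
ee_rot: [0.159, 0.987, -0.0, 0.0]
ft_force: [-0.5, -0.4, -2.9]
grip_width: 0.248
t 19.9 pos [ 450.  -281.8   37.4] yaw 161.71 tilt 0.03 F [-0.5 -0.4 -2.9] M [ 0.18 -0.08 -0.01] w 0.248 q6 -0.13
[600.41683648 -87.39652964  60.        ] [612.2390973  -26.52813088  60.        ] -100.99151231119475 -94.91422208364301
```

```bash
python3 -m jog '[[[0,0,0],[0,0,0.1],0],[[0,0,0],[0,0,0.1],0],[[0,0,0],[0,0,0.05],0],[[0,0,0],[0,0,0],0]]'; python3 -m jog '[[[0,0,0],[0,0,0.05],0],[[0,0,0],[0,0,0],0]]'
```

```text
clock: 20.25
eef_pos: [449.6, -281.8, 34.9]
ee_rot: [0.159, 0.987, -0.0, 0.0]
ft_force: [0.2, 0.5, -4.4]
grip_width: 0.246
clock: 20.45
eef_pos: [449.7, -281.8, 34.5]
ee_rot: [0.159, 0.987, -0.0, 0.0]
ft_force: [-1.8, 1.9, 2.3]
grip_width: 0.25
```

```bash
python3 -m jog '[[[0,0,0],[0,0,0],0.3],[[0,0,0],[0,0,0],0.4],[[0,0,0],[0,0,0],0.6],[[0,0,0],[0,0,0],0.9],[[0,0,0],[0,0,0],0.9],[[0,0,0],[0,0,0],0.9],[[0,0,0],[0,0,0],0.9],[[0,0,0],[0,0,0],0.9]]'; python3 -m jog '[[[0,0,0],[0,0,-0.5],0.9],[[0,0,0],[0,0,-2],0.9],[[0,0,0],[0,0,-4],0.9],[[0,0,0],[0,0,-4],0.9],[[0,0,0],[0,0,-4],0.9],[[0,0,0],[0,0,-3],0.9],[[0,0,0],[0,0,-1],0.9]]'; python3 -c "
from h import *
rel([440,230,250],161.65)"
```

```text
clock: 21.25
eef_pos: [449.5, -281.8, 34.0]
ee_rot: [0.16, 0.987, 0.0, -0.0]
ft_force: [-0.6, 0.7, 0.1]
grip_width: 0.863
clock: 21.95
eef_pos: [450.9, -282.3, 223.3]
ee_rot: [0.159, 0.987, -0.001, 0.003]
ft_force: [0.1, -1.1, -0.7]
grip_width: 0.9
t 21.9 pos [ 450.9 -282.3  223.3] yaw 161.67 tilt 0.36 F [ 0.1 -1.1 -0.7] M [ 0.12 -0.11  0.  ] w 0.900 q6 -0.13
shift now [17.12 48.29 -2.77] after turn [17.16 48.29 -2.67] turn [-0.    0.36  0.02]
```

```bash
python3 -m jog '[[[0,0,0],[1.6,4.6,-0.3],0.9],[[0,0,0],[1.6,4.6,-0.3],0.9],[[0,0,0],[1.6,4.6,-0.3],0.9],[[0,0,0],[1.6,4.6,-0.3],0.9],[[0,0,0],[1.6,4.6,-0.3],0.9],[[0,0,0],[1.6,4.6,-0.3],0.9],[[0,0,0],[1.6,4.6,-0.3],0.9],[[0,0,0],[1.6,4.6,-0.3],0.9],[[0,0,0],[1.6,4.6,-0.3],0.9],[[0,0,0],[1.6,4.6,-0.3],0.9]]'; python3 - <<'E'
from h import *
s=grab_frame("scene"); t=grab_frame("top")
A=cv2.resize(s[160:330,130:390],None,fx=2.5,fy=2.5,interpolation=cv2.INTER_CUBIC); B=cv2.resize(t[155:310,240:490],(650,403),interpolation=cv2.INTER_CUBIC)
im=np.vstack([A,B]); print(im.shape)
cv2.imwrite("pics/end.png",cv2.resize(im[...,::-1],(470,600),interpolation=cv2.INTER_AREA)); cv2.imwrite("pics/topend_raw.png",t[...,::-1]); cv2.imwrite("pics/sceneend_raw.png",s[...,::-1])
crop(t,(290,180,370,240),8,"pics/topend.png")
E
```

```text
clock: 22.95
eef_pos: [441.7, 207.1, 249.2]
ee_rot: [0.159, 0.987, 0.0, -0.0]
ft_force: [1.0, -0.5, 0.7]
grip_width: 0.897
(828, 650, 3)
```

View pics/end.png

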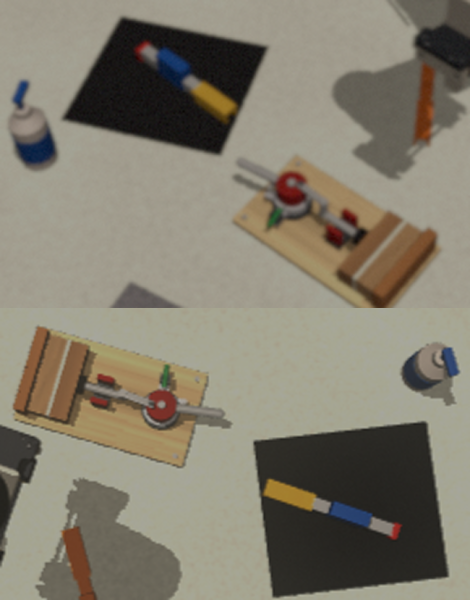

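View pics/topend.png

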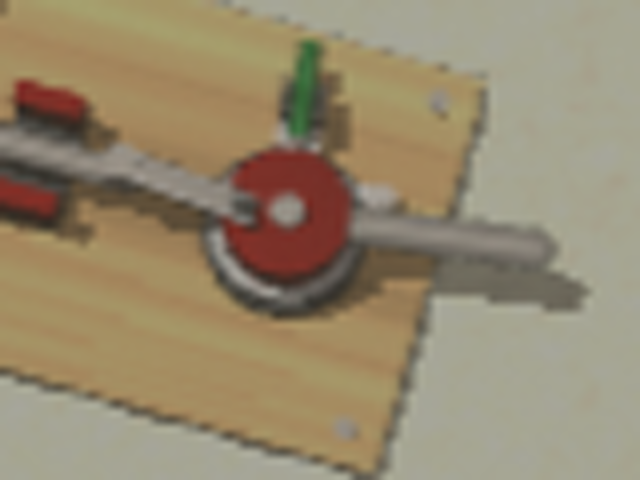

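```bash
python3 - <<'E'
from h import *
C=lambda u,v:((u+.5)/8-.5+290,(v+.5)/8-.5+180)
g=lambda d:np.degrees(np.arctan2(d[1],d[0]))
hub=ray("top",C(287,210),66); tip=ray("top",C(546,247),60); mid=ray("top",C(370,223),60)
print(hub,tip,"stub",g(tip-mid),g(tip-hub))
# finer: subpixel stub centre line, same method in open and home frames
def line(f,p0,p1):
    im=cv2.imread(f).astype(float); h=cv2.cvtColor(im.astype(np.uint8),cv2.COLOR_BGR2HSV); pts=[]
    p0,p1=np.array(p0),np.array(p1); d=(p1-p0)/np.linalg.norm(p1-p0); n=np.array([-d[1],d[0]]); s=np.arange(-5,5.01,.25)
    for a in np.linspace(0,1,15):
        c=p0+a*(p1-p0); q=(c+s[:,None]*n).astype(np.float32)
        v=cv2.remap(h[...,1],q[None,:,0],q[None,:,1],cv2.INTER_LINEAR)[0].astype(float)
        w=np.clip(v.max()*.6-v,0,None)*(abs(s)<3); pts.append(c+n*(w*s).sum()/w.sum())
    W=np.array([ray("top",p,60)[:2] for p in pts]); vx,vy,*_=cv2.fitLine(W.astype(np.float32),cv2.DIST_HUBER,0,.01,.01).ravel()
    if np.dot([vx,vy],W[-1]-W[0])<0: vx,vy=-vx,-vy
    return np.degrees(np.arctan2(vy,vx))
print("line open",line("pics/top0.png",C(0,0) and (328.5,218),(332.5,236)),"home",line("pics/topend_raw.png",(335.8,207.4),(343.5,208.5)))
E
```

```text
[607.82533933  -0.61279071  66.        ] [596.67159832 -91.00460823  60.        ] stub -97.28216632505766 -97.03435535654417
line open -166.77509 home -103.37867
```

The stub is now at -97.2° and was at -166.7° when open. That is 69.5° of turn against the nominal 69.9°, which agrees with the stop I felt. The bar lies flat on the mat, the bottle is where it was and the robot is clear of everything, so I'm handing in.

```bash
python3 -c "
from bench import manip
print(manip.finish_job())"
```

```text
the job is handed in; nothing more can be done
None
```

I fitted the bar over the stub and swung the lever past the dead point until I felt the stop. I eased off there, lifted the bar away without load and laid it back flat on the black mat. The job was handed in at about 23 s.

- **Stop:** resistance at the grip peaked at about 13 N midway and fell to about 2 N past the dead point. It then rose steadily to about 10 N with little further lever travel. I took that as the stop and eased off.
- **Lever angle:** by hand-picked pixels in the top view it turned 69.5°, against 69.9° nominal, after the bar was off. That is inside the 1.7° home band, but the reading is only good to about 1°.
- **Checks that disagreed:** an automatic line fit on the same picture gave -103.4° instead of -97.2°. I put that down to the stub's shadow and a nearby screw. A rough scene-camera reading gave -95° to -101°. I did not measure the tell-tale pin.
- **Other objects:** the pump bottle looked unmoved in the last view. I did not re-check the can or the calculator; the arm only passed that side at about 250 mm height.
- **How it was run:** one short stretch of the swing (four pairs of half-degree rows) ran from a shell loop rather than being typed out one by one. I typed the rest.

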